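Turn the toy carousel to show the house

ROBOT

A 7-joint arm with a two-finger parallel gripper is mounted at the origin on the work surface. World frame = base frame: x ahead of the robot, y to its left, z up, the work surface at z = 0. Lengths are in mm, angles in rad, forces in N, time in s.
With the tool pointing down it reaches from about 400 to 875 mm from the base axis. Payload 19.3 kg.
Tool frame: the origin (TCP) lies midway between the tips of the shut fingers; the grasp point (between the pads) lies 19 mm behind it (manip.tcp_to_grasp is the distance from the TCP to the grasp point, in mm); z points along the fingers, y is the line along which they close (so a half turn about z gives the same grasp; the last joint's range is limited). The gripper opens to 85 mm and grips with 20 to 120 N. Pads are 22 mm wide; open, the fingers measure 114 mm over their backs; the gripper's body (76 mm by 85 mm) begins 54 mm behind the grasp point. The pads swing forward as they close: fully open they stand 13 mm farther back than shut.
Start: joints at [-1.298, 0.521, -0.036, 1.599, 0.021, 1.021, -0.113], TCP at [210.097, 588.62, 231.291] pointing down, gripper open.
Joint ranges: [-2.91, 2.91], [-0.3, 2.13], [-1.5, 1.42], [0.17, 2.43], [-1.26, 4.41], [0.16, 1.93], [-2.52, 2.52]. Speed limits (rad/s): [1.89, 1.89, 2.39, 2.39, 3.01, 3.01, 3.01].

INTERFACE

Orientations are given as a 3x3 rotation matrix whose columns are the frame's x, y, z axes.
In Python, from rig import manip, optics, workorder gives the robot as it stands. The module is installed in compiled form; this text tells all that it offers.
- The arm moves only by the tool step_arm, never from a script. Its arguments are lists of equal length, an entry for each row: "travel": the shift along the tool's x, y, z in mm, a list of three; "turn": the turn about the tool's z in rad. In form: {"travel": [[tx, ty, tz], ...], "turn": [turn, ...]}. A call has 1 to 5 rows; each row is the pose to reach, as a shift and turn from the pose commanded when the call began, along the tool's axes at that moment; what a row does not reach only later rows make up. A row lasts 1/12 s, in which the tool goes at most 41.7 mm and 7.16 degrees, less where a joint would pass 70% of its speed; a pose out of reach is approached as far as the arm can. A call with a gripper value outside its range is refused whole. "jaw" is the opening, from 0 (shut) to 1 (fully open), set as the call begins (left out, the last holds). The fingers move at their own pace and stop on an object; "newtons" is the grip in N (left out, the last holds). Time passes only in rows, so rows that repeat a pose let the fingers close. It gives the time, the measured TCP pose, the force, the opening and the grip force at its end, in the units of the state.
- manip.sense(): the state, without advancing time (a new reading comes with each control period).
- optics.read_camera(name): name is "side" or "top" or "wrist"; returns a dict with "img" (480x640x3 uint8, red, green, blue), "K" (3x3 intrinsics, pixels), "dist_coeffs" ([k1, k2, p1, p2, k3] as OpenCV has them; the pictures are not rectified), "view" (4x4, takes a point from world to camera coordinates). Camera axes: x right, y up, looking along -z (the intrinsics and any distortion apply to the point x, -y, -z); pixel columns grow to the right and rows downward; lengths in mm; the calibration is good to about 2 mm. A picture is of the moment at which its call begins. There is no depth.
- workorder.sign_off(): hands the job in; it is judged then, once.
The state is a dict: "time_s": time; "joint_positions": joint angles; "dq": joint speeds; "joint_torque": joint torques, N m; "tool_pos": TCP position; "orientation": TCP orientation; "wrist_force": force on the tool from outside, world axes, zero at the start; "ft_torque": the same for the moment, N m; "finger_gap": opening from 0.0 (shut) to 1.0 (fully open); "grip_force": force on a finger pad.
Only numpy, scipy, OpenCV 4.12 (cv2) and the standard library are available. Lean on these libraries where they do the work, as an engineer would, in place of code of your own. Each camera call takes 0.05 s, during which the arm holds its last target. There are 200 camera calls.

TASK

On the toy shop's counter, push gently on a bare spoke of the wooden carousel with one finger to turn it until the little house stands straight behind the white price card, then take the finger away and leave the carousel at rest. Do not grip or lift anything, do not touch the toys on the carousel, and leave the things standing around it where they are.

Things in the scene. Friction and masses are not known exactly. Their poses are not given: they have to be found in the camera images.
- stand: Fixed stand: round mid-brown wooden base plate 400 mm across, 12 mm thick, with a 70 mm wide collar up to 38 mm high; at its rim a blank white price card (48 mm wide, 3 mm thick, top 80 mm above the counter) stands in a wooden block. Origin: on the carousel's vertical axis at counter height. +x points level from the axis to the card, 187 mm out; z up.
- card_spot (a point): The spot just behind the price card, where the shown toy belongs: 145 mm out from the axis along the stand's +x, 52 mm above the counter. Fixed to the stand.
- carousel: Turning part, pale wood: hub 60 mm across, top knob 77 mm above the counter, four spokes along its +x (house), +y (tree), -x (doll), -y (car), each ending in a 56 mm round pad with a toy. Origin: on the axis at counter height, z up. Turns either way about z without stops; friction 0.12 N m (about 1.5 N at 85 mm out) holds it where it is left.
- spoke (a point): Middle of the house's bare spoke, on its centre line, 75 mm out from the axis and 50 mm above the counter; it turns with the carousel. Every spoke is a bar 14 mm wide, bottom 40 mm and top 60 mm above the counter, bare from 30 to 117 mm out; the toys beyond reach up to 102 mm above the counter.
- house: Small wooden toy house with a dark gable roof and chimney, 42 mm by 50 mm, 50 mm high, fixed on a spoke's pad. Origin: centre of its underside, 145 mm out from the axis and 52 mm above the counter.
- tree: Small wooden fir tree (pointed cone on a short trunk), 44 mm wide, 50 mm high, fixed on the next spoke counter-clockwise (seen from above) of the house. Origin: centre of its underside, 145 mm out.
- doll: Small wooden peg doll (round head on a tapered body), 30 mm wide, 48 mm high, fixed on the spoke straight across from the house. Origin: centre of its underside, 145 mm out.
- car: Small wooden car, 52 mm long across its spoke, 28 mm wide, 32 mm high, fixed on the next spoke clockwise of the house. Origin: centre of its underside, 145 mm out.
- jar: Loose closed glass jar, 64 mm across, 90 mm high, a bystander beside the stand. Origin: centre of its underside.
- toybox: Loose upright brown cardboard toy box, 50 by 60 mm, 80 mm high, a bystander beside the stand. Origin: centre of its underside.
- stacker: Loose wooden ring stacker with a ball on top, 60 mm across, 75 mm high, a bystander beside the stand. Origin: centre of its underside.

How it is judged (in metres and radians):
At the end, for the whole second after the job is handed in: The house stands within 15 mm (about 6 degrees) of the spot behind the price card, the carousel is at rest (under 0.05 rad/s), and the jar, toy box and stacker stand upright within 20 mm of where they began (horizontal distance between house and card_spot below 0.015 m and angular speed of carousel below 0.05 rad/s and distance of each of jar, toybox, stacker from where it was at the start of the episode below 0.02 m and angle between each of jar, toybox, stacker's own z axis and vertical below 0.2 rad); the robot touches nothing.
It fails at once if a toy on the carousel is touched (more than 2 N) (contact force between any of house, tree, doll, car and the arm above 2 N or contact force between any of house, tree, doll, car and the fingers above 2 N).
It fails at once if the carousel is gripped or shoved hard instead of gently pushed (more than 30 N between fingers and carousel) (contact force between carousel and the fingers above 30 N).
It fails at once if the carousel is flung round (faster than 4 rad/s) (angular speed of carousel above 4 rad/s).
It fails at once if a bystander is pushed, carried or lifted (moved more than 20 mm) (distance of any of jar, toybox, stacker from where it was at the start of the episode above 0.02 m).
It also fails if it takes over 51 s, if anything falls off the work surface, if the arm or the gripper's body presses on something with over 40 N, if the wrist force passes 120 N, or if a joint passes its speed limit or range.

## Working session

There is one attempt and no reset: what is moved stays moved. The work goes in short steps, Python scripts to look and compute and a tool call to move; the robot and the scene stay as the last step left them, time stands still between calls to the robot, and variables do not carry over. Pictures are saved under pics/ and viewed, at most 10 in all, crops included, and the job is handed in when it is done.

Besides the shell and the picture viewer there is one more tool, called after "Call:" as name(argument=value, ...), one argument or row to a line, values as JSON. step_arm: Moves the arm, as the interface text tells. Its arguments: {"type":"object","properties":{"travel":{"type":"array"},"turn":{"type":"array"},"jaw":{"type":"number"},"newtons":{"type":"number"}},"required":["travel","turn"]}

```bash
mkdir -p pics
cat > h.py <<'E'
import numpy as np,cv2
from rig import manip,optics,workorder
def ray(c,u,v):
    p=cv2.undistortPoints(np.array([[[u,v]]],float),np.array(c["K"],float),np.array(c["dist_coeffs"],float))[0,0]
    V=np.array(c["view"]);R=V[:3,:3];o=-R.T@V[:3,3]
    return o,R.T@np.array([p[0],-p[1],-1.])
def onz(c,u,v,z):
    o,d=ray(c,u,v);return o+d*(z-o[2])/d[2]
def proj(c,P):
    V=np.array(c["view"]);q=V[:3,:3]@np.array(P,float)+V[:3,3]
    return cv2.projectPoints(np.array([[q[0],-q[1],-q[2]]]),np.zeros(3),np.zeros(3),np.array(c["K"],float),np.array(c["dist_coeffs"],float))[0].ravel()
E
python3 - <<'E'
from h import *
import pickle
for n in("top","side"):
    c=optics.read_camera(n);pickle.dump(c,open(n+".pkl","wb"));cv2.imwrite(f"pics/{n}0.png",c["img"][:,:,::-1])
    V=np.array(c["view"]);print(n,-V[:3,:3].T@V[:3,3])
s=manip.sense();print(s["time_s"],s["tool_pos"],s["orientation"],s["finger_gap"])
E
```

```text
top [ 402.26267974   63.36605021 1171.65380526]
side [505.6714532  783.99473385 591.82166873]
0.1 [209.98706904 588.36770552 230.79501865] [[-9.41823962e-01  3.36106446e-01 -2.83868198e-04]
 [ 3.36106563e-01  9.41823493e-01 -9.41409473e-04]
 [-4.90600548e-05 -9.82051964e-04 -9.99999517e-01]] 0.9991047334905232
```

View pics/top0.png

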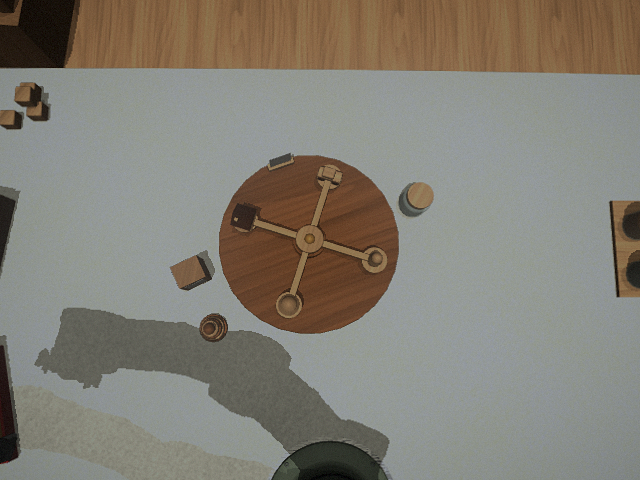

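View pics/side0.png

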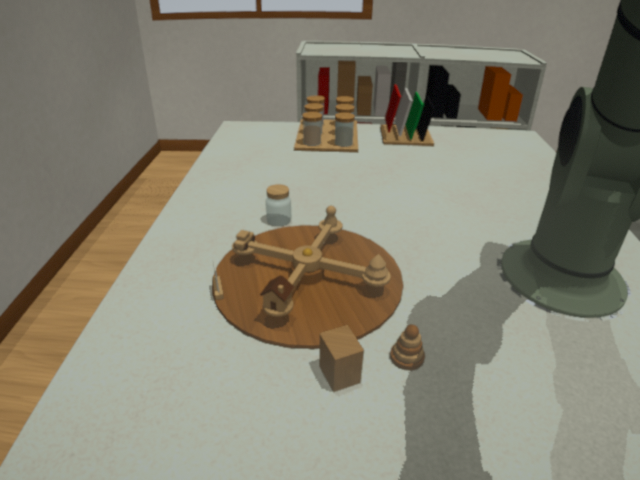

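The top view shows the hub at (309,239), house (244,217), card (281,160), car (329,177), tree (289,303) and doll (374,260). The jar is at (417,197), the box at (190,272) and the stacker at (213,327). The house has to turn clockwise, by about 50°.

```bash
cat >> h.py <<'E'
def ang(a,b): return np.degrees(np.arctan2(*(b-a)[[1,0]]))
E
python3 - <<'E'
from h import *
import pickle
c=pickle.load(open("top.pkl","rb"))
hub=onz(c,309.5,238.5,77);print("hub",hub)
# base plate centre by ellipse on plate mask
hsv=cv2.cvtColor(c["img"],cv2.COLOR_RGB2HSV)
m=((hsv[...,1]>90)&(hsv[...,0]<20)).astype(np.uint8);m[:140]=0;m[345:]=0;m[:,:215]=0;m[:,402:]=0
cs,_=cv2.findContours(m,cv2.RETR_EXTERNAL,cv2.CHAIN_APPROX_NONE);k=cv2.convexHull(max(cs,key=cv2.contourArea))
e=cv2.fitEllipse(k);print(e);A=onz(c,*e[0],12);print("plate",A, np.linalg.norm(onz(c,e[0][0]+e[1][0]/2,e[0][1],12)-A))
for n,u,v,z in[("card",281,159,80),("house",244,217,98),("car",329,175,80),("tree",289,304,95),("doll",375,260,95),("jar",419,195,90),("box",188,273,80),("stk",213,327,70),("spokeHin",255,221,60),("spokeTin",294,290,60),("spokeDin",363,257,60),("spokeCin",325,188,60)]:
    P=onz(c,u,v,z);print(n,P.round(1),"r",np.linalg.norm((P-A)[:2]).round(1),"ang",ang(A,P).round(1))
c=pickle.load(open("side.pkl","rb"));print("side hub",proj(c,[*A[:2],77]))
E
```

```text
hub [559.84704513  42.33385628  77.        ]
((308.2728576660156, 244.14913940429688), (177.84593200683594, 179.39736938476562), 98.20079803466797)
plate [556.60407662  43.79424316  12.        ] 197.20461243115682
card [729.7 102.9  80. ] r 182.9 ang 18.8
house [601.  177.2  98. ] r 140.6 ang 71.6
car [695.4   1.1  80. ] r 145.2 ang -17.1
tree [423.7  84.   95. ] r 138.9 ang 163.2
doll [513.1 -91.5  95. ] r 142.1 ang -107.8
jar [ 650.8 -187.3   90. ] r 249.5 ang -67.8
box [487.2 292.   80. ] r 257.8 ang 105.6
stk [377.3 239.8  70. ] r 265.7 ang 132.5
spokeHin [599.5 157.8  60. ] r 121.8 ang 69.4
spokeTin [453.5  74.4  60. ] r 107.6 ang 163.5
spokeDin [523.1 -71.1  60. ] r 119.7 ang -106.3
spokeCin [672.    8.7  60. ] r 120.6 ang -16.9
side hub [309.64133139 248.79050301]
```

Axis is at about (558, 43), with the card bearing at about 19° and the house at about 72°. The spokes come out 90° apart at the expected radii, so this is a clockwise turn of about 53°. I'll push on the tree's spoke (162.5°) from behind at 75 mm out, on the side with free room. I shut the fingers and go above that place first.

Call:
step_arm(
  travel=[
    [-22, -22, 0],
    [-44, -43, 0],
    [-66, -65, 0],
    [-88, -87, 0],
    [-109, -108, 0],
  ],
  turn=[0, 0, 0, 0, 0],
  jaw=0,
)

```text
time_s: 0.52
tool_pos: [276.9, 448.5, 231.1]
orientation: [[-0.942, 0.336, -0.0], [0.336, 0.942, -0.001], [-0.0, -0.001, -1.0]]
wrist_force: [1.2, 0.7, 0.5]
finger_gap: 0.304
grip_force: 0.0
```

Call:
step_arm(
  travel=[
    [-22, -22, 0],
    [-44, -43, 0],
    [-66, -65, 0],
    [-88, -87, 0],
    [-109, -108, 0],
  ],
  turn=[0, 0, 0, 0, 0],
)

```text
time_s: 0.93
tool_pos: [343.2, 310.2, 231.2]
orientation: [[-0.942, 0.336, -0.0], [0.336, 0.942, -0.0], [0.0, -0.0, -1.0]]
wrist_force: [0.6, -0.8, -0.1]
finger_gap: 0.004
grip_force: 0.0
```

Call:
step_arm(
  travel=[
    [-22, -22, 0],
    [-44, -43, 0],
    [-66, -65, 0],
    [-88, -87, 0],
    [-109, -108, 0],
  ],
  turn=[0, 0, 0, 0, 0],
)

```text
time_s: 1.35
tool_pos: [409.5, 171.9, 231.3]
orientation: [[-0.942, 0.336, -0.0], [0.336, 0.942, -0.0], [0.0, -0.0, -1.0]]
wrist_force: [0.9, -0.2, 0.3]
finger_gap: 0.001
grip_force: 0.0
```

Call:
step_arm(
  travel=[
    [-25, -25, 0],
    [-55, -55, 0],
    [-85, -85, 0],
    [-109, -108, 0],
    [-109, -108, 0],
  ],
  turn=[0, 0, -0.02, -0.04, -0.04],
)

```text
time_s: 1.77
tool_pos: [477.4, 29.0, 231.3]
orientation: [[-0.953, 0.304, 0.001], [0.304, 0.953, -0.002], [-0.002, -0.002, -1.0]]
wrist_force: [-1.9, -0.0, -0.2]
finger_gap: -0.001
grip_force: 0.0
```

Run:
```python
from h import *
import pickle
s=manip.sense();print(s["time_s"],s["tool_pos"],s["orientation"],s["finger_gap"],s["joint_positions"],s["wrist_force"])
c=optics.read_camera("wrist");pickle.dump(c,open("wrist.pkl","wb"));cv2.imwrite("pics/wrist1.png",c["img"][:,:,::-1])
for r in(0,75,117):
  a=np.radians(162.5);print(r,proj(c,[558+r*np.cos(a),43+r*np.sin(a),60 if r else 77]))
print("tip",proj(c,s["tool_pos"]))
```

```text
1.7667 [477.35351014  28.9614486  231.32740153] [[-9.52779368e-01  3.03661976e-01  9.38821680e-04]
 [ 3.03659647e-01  9.52778380e-01 -2.04363139e-03]
 [-1.51506214e-03 -1.66204756e-03 -9.99997471e-01]] -0.0014035426054162907 [-0.34230951  0.29213943  0.19257953  1.98326057 -0.06923362  0.87187347
  1.14911521] [-1.94829677 -0.03092064 -0.21638366]
0 [366.52073159 302.84534565]
75 [367.49052362 202.89977761]
117 [369.33718467 146.58833639]
tip [316.84877062 318.74419046]
```

View pics/wrist1.png

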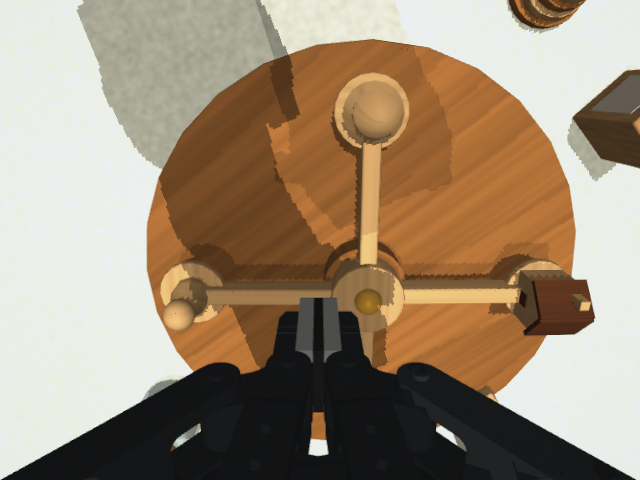

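The wrist view has the hub at (368,300) and the tree spoke at (370,200), within about 3 px of prediction. The shut fingertips are beside the spoke, over free plate. Now I descend to z = 48.

Call:
step_arm(
  travel=[
    [0, 0, 25],
    [0, 0, 55],
    [0, 0, 85],
    [0, 0, 115],
    [0, 0, 130],
  ],
  turn=[0, 0, 0, 0, 0],
)

```text
time_s: 2.23
tool_pos: [473.8, 35.9, 98.4]
orientation: [[-0.955, 0.297, -0.003], [0.297, 0.955, -0.0], [0.003, -0.001, -1.0]]
wrist_force: [-0.0, 0.6, 0.2]
finger_gap: 0.0
grip_force: 0.0
```

Call:
step_arm(
  travel=[
    [0, 0, 15],
    [0, 0, 30],
    [0, 0, 45],
    [0, 0, 53],
    [0, 0, 53],
  ],
  turn=[0, 0, 0, 0, 0],
)

```text
time_s: 2.65
tool_pos: [474.5, 35.7, 47.0]
orientation: [[-0.955, 0.298, -0.003], [0.298, 0.955, -0.0], [0.002, -0.001, -1.0]]
wrist_force: [-1.7, 0.4, 0.7]
finger_gap: -0.002
grip_force: 0.0
```

Call:
step_arm(
  travel=[
    [0, 3, 0],
    [0, 6, 0],
    [0, 9, 0],
    [0, 12, 0],
    [0, 12, 0],
  ],
  turn=[0, 0, 0, 0, 0],
)

```text
time_s: 3.07
tool_pos: [479.6, 47.6, 48.8]
orientation: [[-0.955, 0.297, 0.001], [0.297, 0.955, 0.0], [-0.001, 0.001, -1.0]]
wrist_force: [-0.1, 0.2, -0.3]
finger_gap: 0.001
grip_force: 0.0
```

Run:
```python
from h import *
c=optics.read_camera("wrist");cv2.imwrite("pics/wrist2.png",c["img"][:,:,::-1])
```

```text
(no output)
```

View pics/wrist2.png

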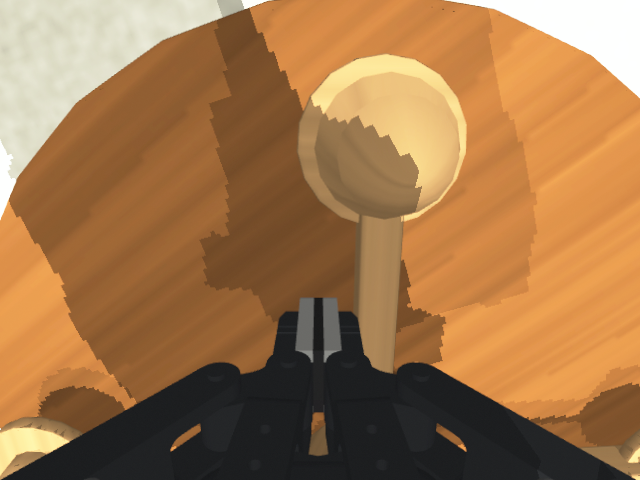

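The wrist view shows the fingertips (about 300–337, 300) just left of the tree spoke (about 360–400), not touching yet. Next I push along an arc about the axis, turning the tool with the spoke.

Call:
step_arm(
  travel=[
    [0.7, 3.1, 0],
    [1.4, 6.1, 0],
    [1.9, 9.2, 0],
    [2.2, 12.4, 0],
    [2.5, 15.5, 0],
  ],
  turn=[0.04, 0.08, 0.12, 0.16, 0.2],
)

```text
time_s: 3.53
tool_pos: [481.2, 62.1, 48.5]
orientation: [[-0.875, 0.484, -0.0], [0.484, 0.875, -0.0], [0.0, -0.0, -1.0]]
wrist_force: [-1.3, -1.2, 0.5]
finger_gap: 0.001
grip_force: 0.8
```

Call:
step_arm(
  travel=[
    [0.7, 3.1, 0],
    [1.4, 6.1, 0],
    [1.9, 9.2, 0],
    [2.2, 12.4, 0],
    [2.5, 15.5, 0],
  ],
  turn=[0.04, 0.08, 0.12, 0.16, 0.2],
)

```text
time_s: 3.95
tool_pos: [486.3, 76.9, 48.4]
orientation: [[-0.762, 0.648, -0.001], [0.648, 0.762, -0.0], [0.0, -0.001, -1.0]]
wrist_force: [-2.1, 0.5, 0.1]
finger_gap: -0.002
grip_force: 0.8
```

Call:
step_arm(
  travel=[
    [0.7, 3.1, 0],
    [1.4, 6.1, 0],
    [1.9, 9.2, 0],
    [2.2, 12.4, 0],
    [2.5, 15.5, 0],
  ],
  turn=[0.04, 0.08, 0.12, 0.16, 0.2],
)

```text
time_s: 4.37
tool_pos: [494.4, 90.4, 48.3]
orientation: [[-0.618, 0.786, -0.001], [0.786, 0.618, -0.0], [0.0, -0.001, -1.0]]
wrist_force: [-1.7, -0.3, -0.1]
finger_gap: -0.001
grip_force: 0.8
```

Run:
```python
from h import *
c=optics.read_camera("top");cv2.imwrite("pics/top2.png",cv2.resize(c["img"][130:350,190:440,::-1],None,fx=2.5,fy=2.5))
c=optics.read_camera("side");cv2.imwrite("pics/side2.png",c["img"][:,:,::-1])
```

```text
(no output)
```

View pics/top2.png

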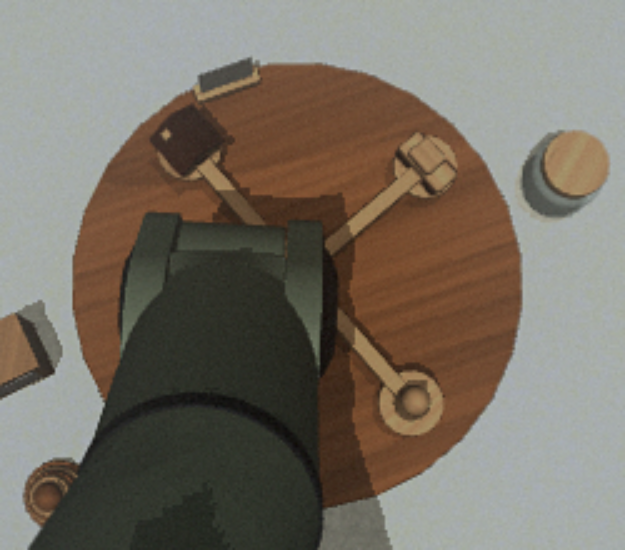

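The crop shows the house at (190,140), near the card at (228,78) but short of it. The spokes' outer ends are at about (208,172) for the house, (408,182) for the car and (392,386) for the doll.

```bash
cat > m.py <<'E'
from h import *
import pickle
def go(c,pts,A=np.array([558,43,0.])):
    for n,x,y,z,off in pts:
        P=onz(c,190+x/2.5,130+y/2.5,z);print(n,P.round(1),"r",np.linalg.norm((P-A)[:2]).round(1),"house ang",(ang(A,P)+off).round(1))
E
python3 - <<'E'
from m import *
c=pickle.load(open("top.pkl","rb"))
go(c,[("house",208,172,60,0),("hroof",190,140,98,0),("car",408,182,60,90),("doll",392,386,60,180),("card block",229,85,30,0),("cardtop",226,74,80,0)])
s=manip.sense();print(ang(np.array([558,43,0]),np.array(s["tool_pos"])))
E
```

```text
house [647.8 119.6  60. ] r 118.0 house ang 40.5
hroof [666.4 132.8  98. ] r 140.8 house ang 39.6
car [639.8 -51.7  60. ] r 125.1 house ang 40.8
doll [465.2 -36.3  60. ] r 122.0 house ang 40.5
card block [733.3 103.3  30. ] r 185.4 house ang 19.0
cardtop [728.4 104.2  80. ] r 181.1 house ang 19.7
142.8971784197171
```

Call:
step_arm(
  travel=[
    [0.7, 3.1, 0],
    [1.4, 6.1, 0],
    [1.9, 9.2, 0],
    [2.2, 12.4, 0],
    [2.5, 15.5, 0],
  ],
  turn=[0.04, 0.08, 0.12, 0.16, 0.2],
)

```text
time_s: 4.88
tool_pos: [505.0, 101.9, 48.3]
orientation: [[-0.451, 0.893, -0.001], [0.893, 0.451, -0.0], [0.0, -0.001, -1.0]]
wrist_force: [-2.8, 0.1, 0.6]
finger_gap: 0.002
grip_force: 0.8
```

Call:
step_arm(
  travel=[
    [0.7, 3.1, 0],
    [1.4, 6.1, 0],
    [1.9, 9.2, 0],
    [2.1, 10.8, 0],
    [2.1, 10.8, 0],
  ],
  turn=[0.04, 0.08, 0.12, 0.14, 0.14],
)

```text
time_s: 5.3
tool_pos: [514.1, 108.8, 48.3]
orientation: [[-0.323, 0.947, 0.0], [0.947, 0.323, -0.0], [-0.0, 0.0, -1.0]]
wrist_force: [-0.8, 0.5, -0.0]
finger_gap: 0.001
grip_force: 0.1
```

Run:
```python
from h import *
c=optics.read_camera("top");cv2.imwrite("pics/top3.png",cv2.resize(c["img"][130:350,190:440,::-1],None,fx=2.5,fy=2.5))
```

```text
(no output)
```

View pics/top3.png

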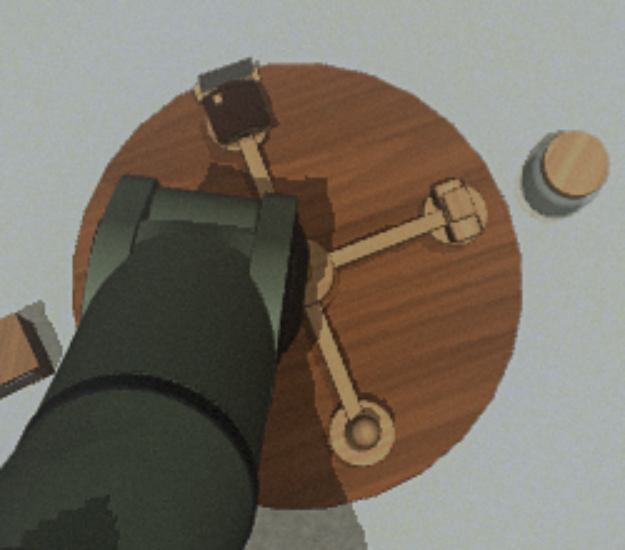

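The house at (237,110) is now just behind the card at (228,75). The spoke ends are at (248,142) for the house, (430,220) for the car and (354,410) for the doll.

Run:
```python
from m import *
c=pickle.load(open("top.pkl","rb"))
go(c,[("house",248,142,60,0),("hroof",237,110,98,0),("car",430,220,60,90),("car toy",458,212,80,90),("doll",353,410,60,180),("dolltoy",363,431,95,180)])
```

```text
house [674.3  85.6  60. ] r 123.8 house ang 20.1
hroof [692.2  94.1  98. ] r 143.6 house ang 20.8
car [606.8 -70.1  60. ] r 123.2 house ang 23.3
car toy [610.1 -91.4  80. ] r 144.2 house ang 21.2
doll [445.2  -3.4  60. ] r 122.0 house ang 22.3
dolltoy [426.9  -9.3  95. ] r 141.2 house ang 21.7
```

The house is at about 21.3° and the card at about 19.2°. I nudge 0.03 rad more, back off and lift.

Call:
step_arm(
  travel=[
    [0.3, 1.2, 0],
    [0.5, 2.3, 0],
    [0.5, 2.3, 0],
    [0.5, 2.3, 0],
  ],
  turn=[0.015, 0.03, 0.03, 0.03],
)

```text
time_s: 5.68
tool_pos: [516.1, 109.9, 48.3]
orientation: [[-0.294, 0.956, 0.0], [0.956, 0.294, -0.0], [-0.0, 0.0, -1.0]]
wrist_force: [-0.1, -0.1, 0.5]
finger_gap: 0.002
grip_force: 0.3
```

Call:
step_arm(
  travel=[
    [0, -4, 0],
    [0, -9, 0],
    [0, -14, 0],
    [0, -16, 0],
    [0, -16, 0],
  ],
  turn=[0, 0, 0, 0, 0],
)

```text
time_s: 6.1
tool_pos: [500.1, 105.0, 48.4]
orientation: [[-0.293, 0.956, -0.0], [0.956, 0.293, 0.0], [0.0, -0.0, -1.0]]
wrist_force: [0.1, 0.3, 0.4]
finger_gap: -0.001
grip_force: 0.0
```

Call:
step_arm(
  travel=[
    [0, 0, -15],
    [0, 0, -45],
    [0, 0, -75],
    [0, 0, -105],
    [0, 0, -130],
  ],
  turn=[0, 0, 0, 0, 0],
)

```text
time_s: 6.52
tool_pos: [500.9, 105.1, 180.3]
orientation: [[-0.293, 0.956, 0.001], [0.956, 0.293, 0.0], [-0.0, 0.001, -1.0]]
wrist_force: [-0.1, 0.6, 0.3]
finger_gap: -0.002
grip_force: 0.0
```

Call:
step_arm(
  travel=[
    [0, 0, -20],
    [0, 0, -40],
    [0, 0, -50],
    [0, 0, -50],
    [0, 0, -50],
  ],
  turn=[0, 0, 0, 0, 0],
)

```text
time_s: 6.93
tool_pos: [500.7, 105.5, 228.0]
orientation: [[-0.294, 0.956, 0.0], [0.956, 0.294, 0.0], [0.0, 0.0, -1.0]]
wrist_force: [0.0, -0.3, 0.3]
finger_gap: 0.001
grip_force: 0.0
```

Run:
```python
from h import *
c=optics.read_camera("top");cv2.imwrite("pics/top4.png",cv2.resize(c["img"][130:350,190:440,::-1],None,fx=2.5,fy=2.5))
```

```text
(no output)
```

View pics/top4.png

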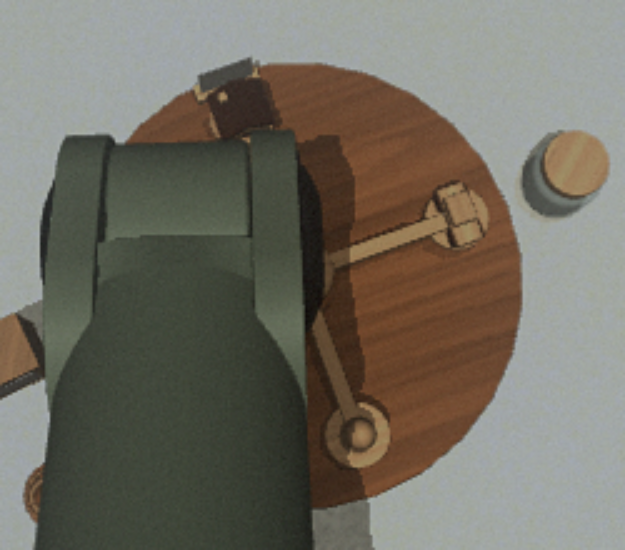

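The house at (240,109) sits directly behind the card at (228,75). The car is at (459,216) and the doll at (358,433), which puts the house at about 20°, well inside the 6° tolerance. The finger is clear.

Run:
```python
from m import *
c=pickle.load(open("top.pkl","rb"))
go(c,[("hroof",240,109,98,0),("car toy",459,216,80,90),("dolltoy",359,433,95,180)])
print(workorder.sign_off())
```

```text
hroof [693.   91.6  98. ] r 143.5 house ang 19.8
car toy [606.7 -92.2  80. ] r 143.7 house ang 19.8
dolltoy [425.3  -6.   95. ] r 141.5 house ang 20.3
the job is handed in; nothing more can be done
None
```

I turned the carousel until the house stood behind the price card, measured at about 20° against the card's 19°, then took the finger away and handed the job in; the sign-off returned no verdict.

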